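Hang the staff headset over the rail

TASK

Service is about to start: take the staff headset with the orange trim off the stand top and hang it over the steel rail, so that its padded headband rests squarely across the bar between the two posts with one ear cup hanging on each side, then let go. Leave the headset with the blue trim standing where it is.

Things in the scene. Friction and masses are not known exactly. Their poses are not given: they have to be found in the camera images.
- orange_headset_crown (a point): Centre of the grey crown pad of the ORANGE-trimmed headset: a rigid inverted U standing on its ear cups, 155 mm across (x), 140 tall, 160 g. Point 129 mm above its underside. Pad 26 mm wide (y, flat sides to pinch from above), 20 thick (10 above, 10 below the point), 60 long (x), slightly arched. Grip its upper 14 mm only: the bar goes right under it. x: cup to cup; y: along band width; z up.
- blue_headset_crown (a point): The same point of the BLUE-trimmed headset, to be left alone; same shape. On both, the ear cups are 50 mm wide (y) and 58 tall, 104 mm (x) are free between the cushions, and a thin microphone boom reaches 67 mm out to +y near the foot of the -x cup.
- rail_mid (a point): Middle of the axis of the steel rail: a fixed, level, round bar of 16 mm diameter, axis 137 mm above the stand top, on two posts 260 mm apart, with ball ends of 23 mm and round feet of 52 mm diameter. y: along the bar; x: level, square to it; z up. A headset hung on it has its crown point 18 mm above this axis and its cups 26 mm clear of the stand top.

How it is judged (in metres and radians):
At the end, for the whole second after the job is handed in: The orange-trimmed headset hangs at rest on the bar by its crown pad: crown point within 25 mm of the bar sideways, within 100 mm of the middle of the rail along it, and 8 to 26 mm above the bar's axis; upright within 17 degrees, band square to the bar within 20 degrees, released (x of orange_headset_crown in the frame of rail_mid between -0.025 and 0.025 m and y of orange_headset_crown in the frame of rail_mid between -0.1 and 0.1 m and z of orange_headset_crown in the frame of rail_mid between 0.008 and 0.026 m and angle between orange_headset_crown's own z axis and vertical below 0.3 rad and angle between the y axis of orange_headset_crown and the y axis of rail_mid, either way round below 0.35 rad and linear speed of orange_headset below 0.03 m/s and angular speed of orange_headset below 0.3 rad/s); the robot touches nothing.
It fails at once if the blue-trimmed headset is moved by more than 30 mm (distance of blue_headset_crown from where it was at the start of the episode above 0.03 m).
It also fails if it takes over 45 s, if anything falls off the work surface, if the arm or the gripper's body presses on something with over 40 N, if the wrist force passes 120 N, or if a joint passes its speed limit or range.

ROBOT

A 6-joint arm with a two-finger parallel gripper is mounted at the origin on a cart in front of the work surface, level with it; the furniture and walls round the work are solid. World frame = base frame: x ahead of the robot, y to its left, z up, the work surface at z = 0. Lengths are in m, angles in degrees, forces in N, time in s.
With the tool pointing down it reaches from about 0.375 to 0.9 m from the base axis. Payload 3.1 kg.
Tool frame: the origin (TCP) lies midway between the tips of the shut fingers; the grasp point (between the pads) lies bot.pinch_z behind it (bot.pinch_z is the distance from the TCP to the grasp point, in m); z points along the fingers, y is the direction in which the jaws open and shut (so a half turn about z gives the same grasp; the last joint's range is limited). The gripper opens to 87 mm and grips with 3 to 60 N. Pads are 19 mm wide; open, the fingers measure 117 mm over their backs; the gripper's body (75 mm by 190 mm) begins 51 mm behind the grasp point.
Start: joints at [58.298, 30.224, 82.088, -0, 67.689, -10.227], TCP at [0.229, 0.582, 0.189] pointing down, gripper open.
Joint ranges: [-176.69, 176.69], [-43.24, 126.21], [12.49, 139.97], [-82, 262], [0, 151.66], [-163.58, 163.58]. Speed limits (degrees/s): [159.86, 159.86, 180, 180, 180, 180].

INTERFACE

Orientations are given as a 3x3 rotation matrix whose columns are the frame's x, y, z axes.
In Python, from rig import bot gives the robot as it stands.
- The arm moves only by the tool apply_moves, never from a script. Its argument "motion" is text: rows parted by semicolons, each of 7 numbers parted by spaces: the shift along the tool's x, y, z in m, then the turn, a rotation vector about the tool's x, y, z in degrees, then the finger opening in m, from 0 to 0.087. A call has exactly 8 rows; each row is the pose to reach, as a shift and turn from the pose commanded when the call began, along the tool's axes at that moment; what a row does not reach only later rows make up. A row lasts 1/8 s, in which the tool goes at most 62.5 mm and 10.7 degrees, less where a joint would pass 70% of its speed; a pose out of reach is approached as far as the arm can. A call with a gripper value outside its range is refused whole. The fingers move at their own pace and stop on an object; the grip force is fixed at half the most. Time passes only in rows, so rows that repeat a pose let the fingers close, or fill a call up. It gives the time, the measured TCP pose, the force and the opening at its end, in the units of the state.
- bot.read_state(): the state, without advancing time (a new reading comes with each control period).
- bot.capture(name): name is "scene" or "top" or "wrist"; returns the picture (480x640x3 uint8, red, green, blue); there is no depth.
- bot.get_calibration(name): a dict with "fx", "fy", "cx", "cy" (pixels), "D" ([k1, k2, p1, p2, k3] as OpenCV has them; the pictures are not rectified), "rvec" (rotation vector, rad) and "tvec" (3), from world to camera coordinates, as OpenCV has them. Camera axes: x right, y down, z forward; pixel columns grow to the right and rows downward; lengths in m; the calibration is good to about 2 mm. A picture is of the moment at which its call begins: read the wrist's pose just before it. get_calibration takes no time and is no camera call; for the wrist camera it gives the pose at the moment of the call.
- bot.hand_in(): hands the job in, once; it reports no verdict.
Trained networks look in the newest picture that a camera, given by its name, has taken for a name from the list of things; names that differ only in an ending like _2 or _b are one class to them, and where a whole thing is asked for, a point or a joint stands for the part that bears it (a point fixed in the world has none). Each returns a list of dicts, best first, with "p" (0 to 1); they miss things now and then, are a little off and sometimes report something else, mostly with a low value. They report only what shows in the picture. A call takes as long as a camera call.
- bot.find_in(name, camera): "point" ([x, y, z] in m, in world coordinates, good to about 4 mm: the middle of the surface that is visible of it).
The state is a dict: "time_s": time; "joint_positions": joint angles; "qvel": joint speeds; "tau": joint torques, N m; "position": TCP position; "tcp_rot": TCP orientation; "force": force on the tool from outside, world axes, zero at the start; "moment": the same for the moment, N m; "opening": opening from 0.0 (shut) to 1.0 (fully open).
Only numpy, scipy, OpenCV 4.12 (cv2) and the standard library are available. Lean on these libraries where they do the work, as an engineer would, in place of code of your own. Each camera call takes 0.05 s, during which the arm holds its last target.

## Working session

There is one attempt and no reset: what is moved stays moved. The work goes in short steps, Python scripts to look and compute and a tool call to move; the robot and the scene stay as the last step left them, time stands still between calls to the robot, and variables do not carry over. Pictures are saved under pics/ and viewed, and the job is handed in when it is done.

Besides the shell and the picture viewer there is one more tool, called by a JSON object that holds its "method" and its "body". apply_moves: Moves the arm, as the interface text tells. Its arguments: {"type":"object","properties":{"motion":{"type":"string"}},"required":["motion"]}

```bash
mkdir -p pics; ls; python3 - <<'E'
from rig import bot
import cv2,numpy as np
print(bot.pinch_z)
s=bot.read_state();print({k:np.round(s[k],3).tolist() for k in s})
for c in ["scene","top","wrist"]:
    im=bot.capture(c);cv2.imwrite(f"pics/{c}0.png",im[:,:,::-1])
    for n in ["orange_headset_crown","blue_headset_crown","rail_mid"]:
        print(c,n,[(np.round(d["point"],4).tolist(),round(d["p"],2)) for d in bot.find_in(n,c)])
E
```

```text
pics
0.0187
{'time_s': 0.0, 'joint_positions': [58.3, 30.279, 82.157, 0.001, 67.689, -10.227], 'qvel': [0.081, -0.051, 0.043, 0.021, -0.129, -0.131], 'tau': [0.001, -44.003, -17.659, 0.063, 0.058, -0.0], 'position': [0.228, 0.581, 0.188], 'tcp_rot': [[-0.931, 0.366, -0.001], [0.366, 0.931, -0.002], [0.0, -0.002, -1.0]], 'force': [0.068, -0.646, 0.273], 'moment': [-0.009, 0.016, 0.033], 'opening': 0.998}
scene orange_headset_crown [([0.6335, 0.0368, 0.139], 0.5)]
scene blue_headset_crown [([0.4574, 0.1771, 0.0899], 0.6)]
scene rail_mid [([0.6353, 0.0414, 0.1395], 0.89)]
top orange_headset_crown [([0.4422, -0.1223, 0.1128], 0.72)]
top blue_headset_crown [([0.4454, 0.1622, 0.1148], 0.98)]
top rail_mid [([0.639, -0.0402, 0.1359], 0.56)]
wrist orange_headset_crown []
wrist blue_headset_crown []
wrist rail_mid []
```

View pics/scene0.png

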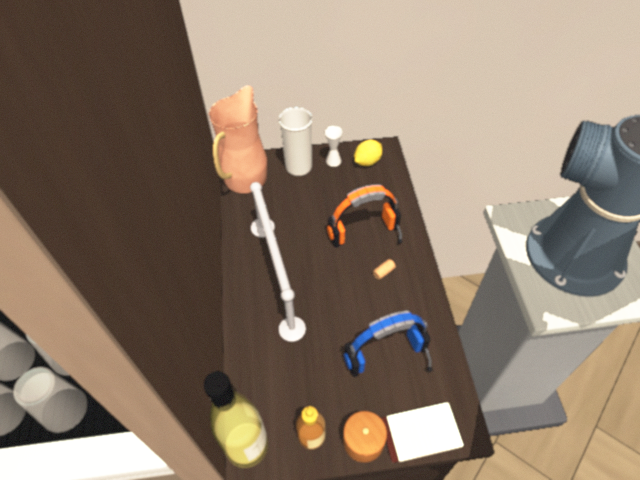

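View pics/top0.png

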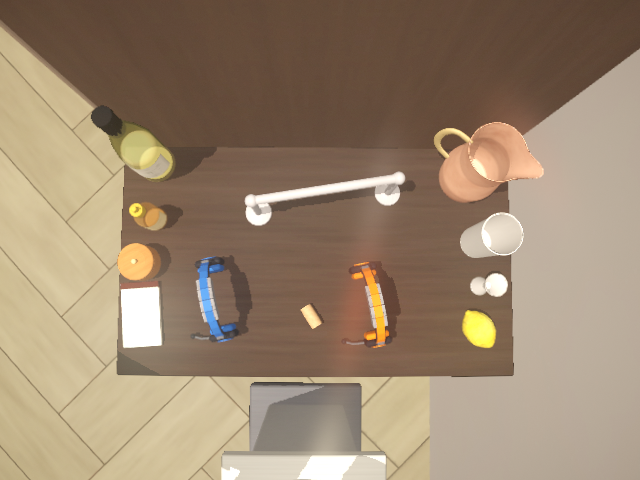

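View pics/wrist0.png

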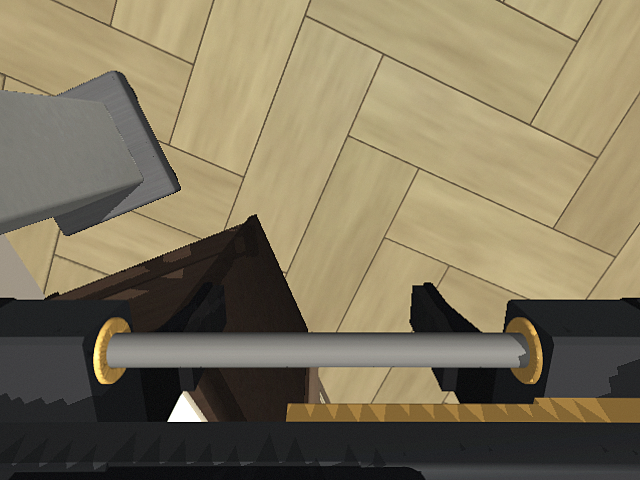

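```bash
python3 - <<'E'
import cv2
t=cv2.imread("pics/top0.png");s=cv2.imread("pics/scene0.png")
cv2.imwrite("pics/topA.png",cv2.resize(t[250:360,330:420],None,fx=5,fy=5,interpolation=2))
cv2.imwrite("pics/topB.png",cv2.resize(t[160:230,235:415],None,fx=4,fy=4,interpolation=2))
cv2.imwrite("pics/scA.png",cv2.resize(s[170:260,310:420],None,fx=6,fy=6,interpolation=2))
cv2.imwrite("pics/scB.png",cv2.resize(s[170:350,230:320],None,fx=3,fy=3,interpolation=2))
from rig import bot
for c in["scene","top"]:
    k=bot.get_calibration(c);print(k)
    R=cv2.Rodrigues(k["rvec"])[0];print(-R.T@k["tvec"])
E
```

```text
{'fx': 526.0398054341713, 'fy': 526.0398054341713, 'cx': 327.99073828936554, 'cy': 232.39616960370324, 'D': array([-0.01533264,  0.        ,  0.        ,  0.        ,  0.        ]), 'rvec': array([ 0.19833101,  2.94137525, -0.96573845]), 'tvec': array([0.53103667, 0.04900134, 1.13274209])}
[0.60831151 0.55561478 0.94273805]
{'fx': 524.5898462829558, 'fy': 524.5898462829558, 'cx': 314.6862562050621, 'cy': 235.70720099728823, 'D': array([-0.09749129,  0.        ,  0.        ,  0.        ,  0.        ]), 'rvec': array([ 2.17813357, -2.16613392,  0.13198999]), 'tvec': array([-0.02265061,  0.573878  ,  0.97879028])}
[ 0.46508233 -0.00627896  1.0351514 ]
```

View pics/topA.png

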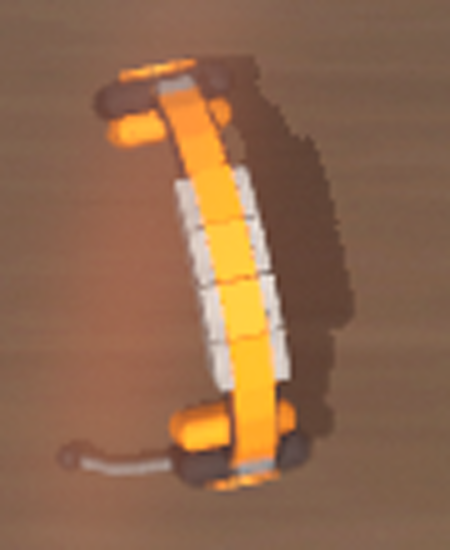

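View pics/scA.png

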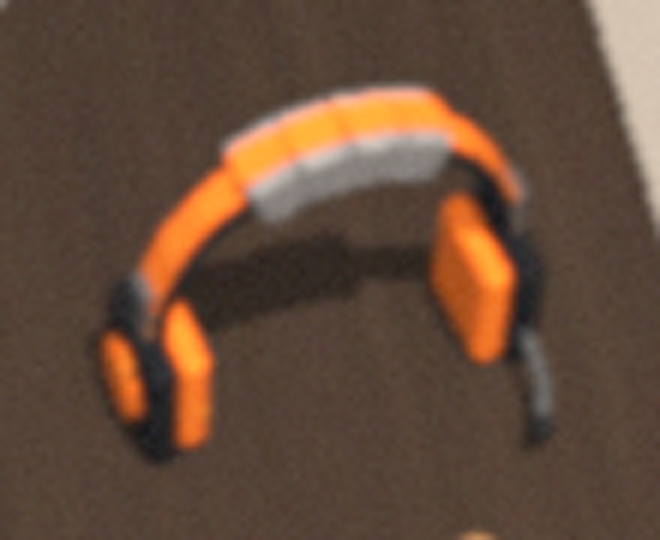

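View pics/topB.png

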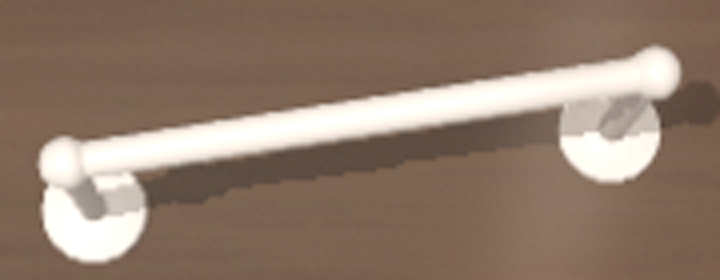

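View pics/scB.png

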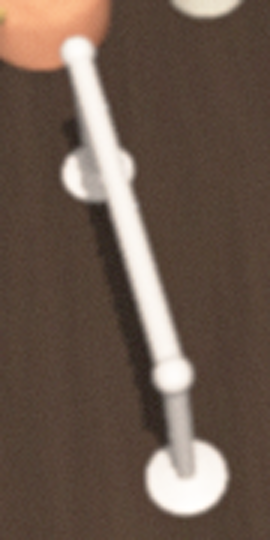

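```bash
cat > h.py <<'E'
import cv2,numpy as np
from rig import bot
def ray(c,px):
    k=bot.get_calibration(c);K=np.array([[k["fx"],0,k["cx"]],[0,k["fy"],k["cy"]],[0,0,1]])
    n=cv2.undistortPoints(np.array([[px]],float),K,k["D"])[0,0]
    R=cv2.Rodrigues(k["rvec"])[0];return -R.T@k["tvec"],R.T@np.array([*n,1])
def tri(a,b):
    (o1,d1),(o2,d2)=ray(*a),ray(*b)
    s=np.linalg.lstsq(np.c_[d1,-d2],o2-o1,rcond=None)[0]
    p,q=o1+s[0]*d1,o2+s[1]*d2
    return (p+q)/2,np.linalg.norm(p-q)
def onz(c,px,z):
    o,d=ray(c,px);return o+d*(z-o[2])/d[2]
def proj(c,P):
    k=bot.get_calibration(c);K=np.array([[k["fx"],0,k["cx"]],[0,k["fy"],k["cy"]],[0,0,1]])
    return cv2.projectPoints(np.array([P],float),k["rvec"],k["tvec"],K,k["D"])[0][0,0]
def crop(p,s,o): return [(p[0]+.5)/s-.5+o[0],(p[1]+.5)/s-.5+o[1]]
E
python3 - <<'E'
from h import *
A=lambda p:("top",crop(p,5,(330,250)))
B=lambda p:("top",crop(p,4,(235,160)))
SA=lambda p:("scene",crop(p,6,(310,170)))
SB=lambda p:("scene",crop(p,3,(230,170)))
print("crown top",tri(A((236,281)),SA((347,118))))
c=[onz(*A(p),.139) for p in [(236,281)]];print(c)
# pad ends, lower by arch
e1=(np.array((175,180))+(247,168))/2;e2=(np.array((218,390))+(290,380))/2
a,b=onz(*A(e1),.134),onz(*A(e2),.134);print("ends",a,b,np.linalg.norm(a-b),np.degrees(np.arctan2(*(a-b)[1::-1])), (a+b)/2)
# side edges direction
for p,q in [((175,180),(218,390)),((247,168),(290,380)),((178,85),(253,465))]:
    d=onz(*A(p),.134)-onz(*A(q),.134);print(np.degrees(np.arctan2(d[1],d[0])))
w=onz(*A((175,180)),.134)-onz(*A((247,168)),.134);print("w",w,np.linalg.norm(w))
l=tri(B((62,162)),SB((173,374)));r=tri(B((657,73)),SB((77,51)))
print("rail",l,r)
l,r=l[0],r[0];m=(l+r)/2;d=l-r;print(m,np.linalg.norm(d),np.degrees(np.arctan2(-d[0],d[1])))
E
```

```text
crown top (array([ 0.44114177, -0.12314575,  0.14428418]), np.float64(0.004051467747830435))
[array([ 0.44297102, -0.12435562,  0.139     ])]
ends [ 0.47937013 -0.11658943  0.134     ] [ 0.40751703 -0.13103039  0.134     ] 0.0732898982064035 11.363856435152664 [ 0.44344358 -0.12380991  0.134     ]
11.475188599193855
11.253105499515927
11.028735104758347
w [-0.00418518  0.02483888  0.        ] 0.025188999841600238
rail (array([0.62127989, 0.09405631, 0.14214962]), np.float64(0.0035082537662733493)) (array([ 0.66330705, -0.16433115,  0.14016351]), np.float64(0.0028678956724191213))
[ 0.64229347 -0.03513742  0.14115656] 0.26179057228466723 9.238354060048085
```

The pictures show these positions (pixels):
- **Orange pad:** top view about (377, 306), scene view about (367, 189).
- **Rail balls:** top view (250, 200) and (399, 178), scene view (287, 294) and (255, 187).
- **Blue headset:** to the left in the top view, about (208, 300).

The triangulated sizes agree with the text. The bar measures 262 mm, the pad is 25 mm wide, and heights read about 4 mm high.

```bash
cat >> h.py <<'E'
def plan(tgt,yaw_y,s=None):
    "shift in tool axes and rotvec to TCP tgt with tool y at world angle yaw_y (deg), pointing down"
    from scipy.spatial.transform import Rotation as Ro
    s=s or bot.read_state();R=np.array(s["tcp_rot"]);a=np.radians(yaw_y)
    y=np.array([np.cos(a),np.sin(a),0]);z=np.array([0,0,-1.]);T=np.c_[np.cross(y,z),y,z]
    return R.T@(np.array(tgt)-s["position"]),Ro.from_matrix(R.T@T).as_rotvec(degrees=True)
E
python3 - <<'E'
from h import *
s=bot.read_state();k=bot.get_calibration("wrist");R=cv2.Rodrigues(k["rvec"])[0];c=-R.T@k["tvec"]
T=np.array(s["tcp_rot"]);print("cam in tool",T.T@(c-s["position"]),"\ncam axes in tool\n",np.round(T.T@R.T,3),k["fx"],k["cx"],k["cy"])
for p in [(125,148),(509,148),(118,376),(512,376)]:print(p,onz("top",p,0))
for n,p in [("top",(259,213)),("top",(388,192)),("scene",(292,329)),("scene",(262,228))]:print(n,onz(n,p,0))
for y in (101.3,-78.7):
  print(plan([.43,.2,.30],y),plan([.40,-.115,.30],y))
E
```

```text
cam in tool [ 0.07845519  0.00048428 -0.19581541] 
cam axes in tool
 [[-0.001 -0.958 -0.287]
 [ 1.    -0.001 -0.   ]
 [ 0.    -0.287  0.958]] 379.2926742554494 317.67898217567915 241.7284832618299
(125, 148) [0.75531653 0.36882869 0.        ]
(509, 148) [ 0.76228222 -0.42077695  0.        ]
(118, 376) [0.29831908 0.36440102 0.        ]
(512, 376) [ 0.30030875 -0.41209531  0.        ]
top [0.62222279 0.09137557 0.        ]
top [ 0.66676501 -0.16700425  0.        ]
scene [0.61938291 0.09149039 0.        ]
scene [ 6.62880808e-01 -1.64215380e-01 -1.11022302e-16]
(array([-0.32695287, -0.28141801, -0.11103497]), array([-4.11521198e-04,  1.19064468e-04, -3.27769002e+01])) (array([-0.41436563, -0.58552984, -0.11103273]), array([-4.11521198e-04,  1.19064468e-04, -3.27769002e+01]))
(array([-0.32695287, -0.28141801, -0.11103497]), array([1.57282647e-04, 5.43614265e-04, 1.47223100e+02])) (array([-0.41436563, -0.58552984, -0.11103273]), array([1.57282647e-04, 5.43614265e-04, 1.47223100e+02]))
```

{"method": "apply_moves", "body": {"motion": "-0.041 -0.035 -0.03 0 0 -4 0.087; -0.082 -0.07 -0.06 0 0 -8 0.087; -0.123 -0.105 -0.085 0 0 -12 0.087; -0.164 -0.14 -0.1 0 0 -16 0.087; -0.205 -0.175 -0.11 0 0 -20 0.087; -0.246 -0.21 -0.111 0 0 -24 0.087; -0.287 -0.245 -0.111 0 0 -28 0.087; -0.327 -0.281 -0.111 0 0 -32.8 0.087"}}

```text
time_s: 1.6
position: [0.431, 0.1988, 0.3004]
tcp_rot: [[-0.98, -0.199, 0.001], [-0.199, 0.98, 0.0], [-0.001, 0.0, -1.0]]
force: [1.3, -0.2, -0.0]
opening: 1.0
```

```bash
python3 - <<'E'
from h import *
print(plan([.50,-.08,.30],101.3))
E
```

```text
(array([-0.01215217, -0.28698533,  0.00035062]), array([0.00358699, 0.07318218, 0.17986648]))
```

{"method": "apply_moves", "body": {"motion": "-0.002 -0.045 0 0 0 0 0.087; -0.004 -0.095 0 0 0 0 0.087; -0.006 -0.145 0 0 0 0 0.087; -0.008 -0.195 0 0 0 0 0.087; -0.01 -0.24 0 0 0 0 0.087; -0.012 -0.287 0 0 0 0 0.087; -0.012 -0.287 0 0 0 0 0.087; -0.012 -0.287 0 0 0 0 0.087"}}

```text
time_s: 2.6
position: [0.4978, -0.0782, 0.2998]
tcp_rot: [[-0.981, -0.196, -0.001], [-0.196, 0.981, 0.001], [0.001, 0.001, -1.0]]
force: [0.2, 0.2, -0.3]
opening: 0.997
```

```bash
python3 - <<'E'
from h import *
import pickle
k=bot.get_calibration("wrist")
im=bot.capture("wrist");cv2.imwrite("pics/w1.png",im[:,:,::-1])
pickle.dump(k,open("k1.pkl","wb"))
for n in ["orange_headset_crown","rail_mid"]: print(n,[(np.round(d["point"],4).tolist(),round(d["p"],2)) for d in bot.find_in(n,"wrist")])
print(bot.read_state()["position"],proj("wrist",[.443,-.124,.139]))
E
```

```text
orange_headset_crown [([0.4338, -0.123, 0.1234], 0.95)]
rail_mid [([0.6533, -0.1565, 0.0073], 0.69)]
[ 0.4978889  -0.07736001  0.30002376] [279.26728391 145.51562245]
```

View pics/w1.png

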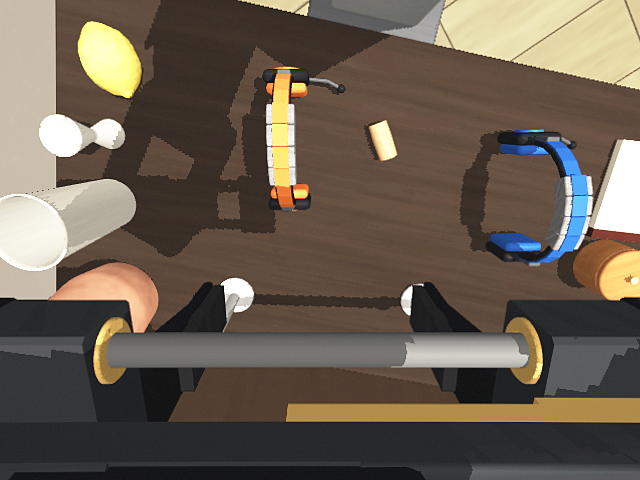

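```bash
python3 - <<'E'
import cv2
t=cv2.imread("pics/w1.png")
cv2.imwrite("pics/w1c.png",cv2.resize(t[60:220,240:350],None,fx=5,fy=5,interpolation=2)[:,:])
E
python3 - <<'E'
import cv2
t=cv2.imread("pics/w1.png")
cv2.imwrite("pics/w1c.png",cv2.resize(t[95:195,250:330],None,fx=6,fy=6,interpolation=2))
E
```

```text
(no output)
```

View pics/w1c.png

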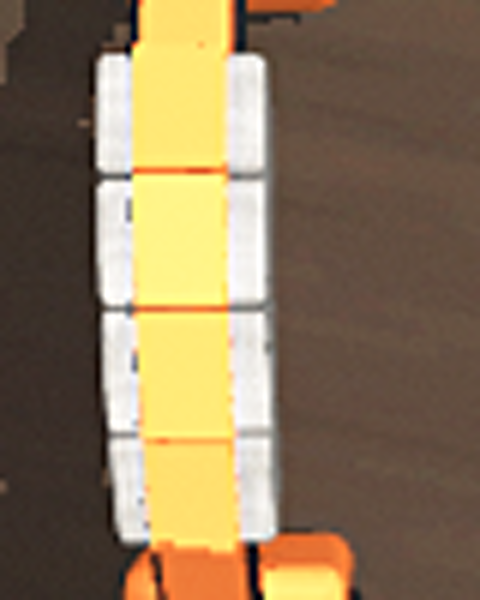

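```bash
python3 - <<'E'
from h import *
w=crop((185,308),6,(250,95))
print(w,onz("wrist",w,.139),onz("wrist",w,.144))
t=crop((236,281),5,(330,250));s=crop((347,118),6,(310,170))
print(tri(("wrist",w),("top",t)),tri(("wrist",w),("scene",s)))
a,b=[crop(p,6,(250,95)) for p in((180,50),(197,543))]
a,b=onz("wrist",a,.134),onz("wrist",b,.134);d=b-a;print(a,b,np.degrees(np.arctan2(d[1],d[0])),(a+b)/2)
E
```

```text
[280.4166666666667, 145.91666666666666] [ 0.44314241 -0.12291238  0.139     ] [ 0.442835   -0.12249124  0.144     ]
(array([ 0.44290167, -0.12270747,  0.14756614]), np.float64(0.0011746237720716454)) (array([ 0.44112049, -0.12173741,  0.14612782]), np.float64(0.00335692911796972))
[ 0.40675577 -0.13039081  0.134     ] [ 0.4787573  -0.11533274  0.134     ] 11.812328682342203 [ 0.44275654 -0.12286178  0.134     ]
```

The pad's middle seam shows at (280, 146) in the wrist view, within about 1 px of my prediction. The height needs a wider baseline, so I'll take a second wrist view.

```bash
python3 - <<'E'
from h import *
print(plan([.49,-.19,.25],101.6))
E
```

```text
(array([ 0.0300308 , -0.10886619,  0.04998682]), array([ 0.02184229, -0.00861563, -0.17843643]))
```

{"method": "apply_moves", "body": {"motion": "0.007 -0.027 0.01 0 0 0 0.087; 0.015 -0.055 0.02 0 0 0 0.087; 0.022 -0.08 0.035 0 0 0 0.087; 0.03 -0.109 0.05 0 0 0 0.087; 0.03 -0.109 0.05 0 0 0 0.087; 0.03 -0.109 0.05 0 0 0 0.087; 0.03 -0.109 0.05 0 0 0 0.087; 0.03 -0.109 0.05 0 0 0 0.087"}}

```text
time_s: 3.75
position: [0.4906, -0.1906, 0.2505]
tcp_rot: [[-0.98, -0.198, 0.001], [-0.198, 0.98, -0.0], [-0.001, -0.001, -1.0]]
force: [-0.6, -0.1, 0.2]
opening: 1.003
```

```bash
python3 - <<'E'
from h import *
import pickle
k=bot.get_calibration("wrist")
im=bot.capture("wrist");cv2.imwrite("pics/w2.png",im[:,:,::-1])
pickle.dump(k,open("k2.pkl","wb"))
p=proj("wrist",[.443,-.123,.139]);x,y=(p-[50,60]).astype(int);x,y=max(x,0),max(y,0);print(x,y)
cv2.imwrite("pics/w2c.png",cv2.resize(im[y:y+120,x:x+110,::-1],None,fx=5,fy=5,interpolation=2))
E
```

```text
361 125
```

View pics/w2c.png

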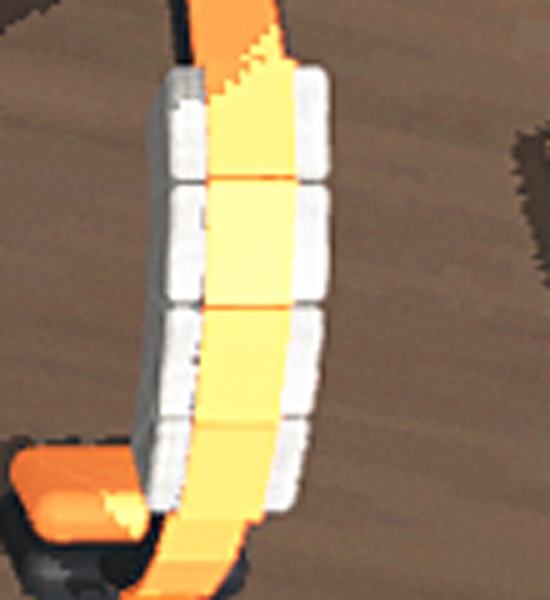

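```bash
python3 - <<'E'
import pickle
import h
from h import *
ks={"w1":pickle.load(open("k1.pkl","rb")),"w2":pickle.load(open("k2.pkl","rb"))}
class B:
    def get_calibration(self,c): return ks.get(c) or bot.get_calibration(c)
h.bot=B()
w1=("w1",crop((185,308),6,(250,95)));w2=("w2",crop((248,306),5,(361,125)))
t=("top",crop((236,281),5,(330,250)));s=("scene",crop((347,118),6,(310,170)))
print(w2,tri(w1,w2),tri(w2,t),tri(w2,s))
h.bot=bot
print(plan([.443,-.1225,.17],101.6),plan([.443,-.1225,.127],101.6))
E
```

```text
('w2', [410.2, 185.8]) (array([ 0.4430595 , -0.12358729,  0.13835291]), np.float64(0.00026533124554757023)) (array([ 0.44299899, -0.12416182,  0.14045273]), np.float64(1.6450901901478766e-05)) (array([ 0.44082156, -0.12431073,  0.14295872]), np.float64(0.003995503649994628))
(array([0.03320859, 0.07636794, 0.08036499]), array([-0.02932214,  0.03708361, -0.2124029 ])) (array([0.03323646, 0.0763899 , 0.12336498]), array([-0.02932214,  0.03708361, -0.2124029 ]))
```

Two wrist views put the top of the pad at z = 0.138, so the crown point is at about 0.129, matching the text. It lies at (0.443, -0.1236) with a yaw of about 11.5°. I'll descend to the grasp now.

{"method": "apply_moves", "body": {"motion": "0.017 0.038 0 0 0 0 0.087; 0.0334 0.0753 0 0 0 0 0.087; 0.0334 0.0753 0.02 0 0 0 0.087; 0.0334 0.0753 0.05 0 0 0 0.087; 0.0334 0.0753 0.085 0 0 0 0.087; 0.0334 0.0753 0.11 0 0 0 0.087; 0.0334 0.0753 0.1235 0 0 0 0.087; 0.0334 0.0753 0.1235 0 0 0 0.087"}}

```text
time_s: 4.8
position: [0.4426, -0.1239, 0.1261]
tcp_rot: [[-0.98, -0.197, -0.001], [-0.197, 0.98, 0.001], [0.001, 0.001, -1.0]]
force: [-0.3, 0.3, -0.4]
opening: 1.004
```

```bash
python3 - <<'E'
from h import *
im=bot.capture("wrist");cv2.imwrite("pics/w3.png",im[:,:,::-1])
s=bot.read_state();print(s["position"],s["force"],s["tcp_rot"])
E
```

```text
[ 0.44313542 -0.12425683  0.12672898] [ 0.10382055 -0.15395881 -0.71783168] [[-9.80493935e-01 -1.96549029e-01  3.50338486e-04]
 [-1.96549109e-01  9.80493959e-01 -2.11234031e-04]
 [-3.01986925e-04 -2.75972403e-04 -9.99999916e-01]]
```

View pics/w3.png

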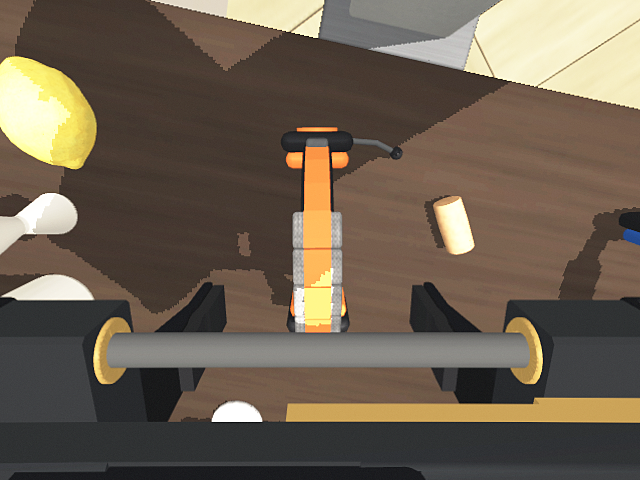

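```bash
python3 - <<'E'
from h import *
for d in (-.0175,0,.0175):
  print(proj("wrist",[.443+d*.98,-.1236+d*.2,.139]))
E
```

```text
[318.72614083 252.61343635]
[318.83703799 284.41490444]
[318.94260381 314.65687984]
```

The pad (x from 292 to 343 px) is centred between the fingers, and its middle seam is at y about 287 px against a predicted 284. I'll close the gripper.

{"method": "apply_moves", "body": {"motion": "0 0 0 0 0 0 0.01; 0 0 0 0 0 0 0.01; 0 0 0 0 0 0 0.01; 0 0 0 0 0 0 0.01; 0 0 0 0 0 0 0.01; 0 0 0 0 0 0 0.01; 0 0 -0.01 0 0 0 0.01; 0 0 -0.03 0 0 0 0.01"}}

```text
time_s: 5.85
position: [0.4422, -0.1239, 0.1567]
tcp_rot: [[-0.981, -0.196, -0.002], [-0.196, 0.981, 0.001], [0.001, 0.001, -1.0]]
force: [0.1, -0.8, 0.3]
opening: 0.18
```

```bash
python3 - <<'E'
from h import *
s=bot.read_state();print(s["opening"]*.087,s["force"])
print(plan([.443,-.1235,.315],101.4),plan([.6427,-.036,.315],99.4),)
E
```

```text
0.01562366695091925 [ 0.11498589 -0.75786412  0.31401821]
(array([-0.00059067,  0.00040467, -0.15832762]), array([ 0.06981108, -0.08004613, -0.07734599])) (array([-0.21358298,  0.04699395, -0.15856864]), array([ 0.06840665, -0.08125612,  1.92265344]))
```

```bash
python3 - <<'E'
from h import *
im=bot.capture("wrist");cv2.imwrite("pics/w4.png",im[:,:,::-1])
im=bot.capture("scene");cv2.imwrite("pics/s4.png",cv2.resize(im[120:280,260:480,::-1],None,fx=3,fy=3))
s=bot.read_state();print(s["opening"],s["position"],s["force"],s["moment"])
E
```

```text
0.13675692463808292 [ 0.4444161  -0.12501805  0.1584211 ] [-0.48294222  0.1676068  -0.03257489] [ 0.02393795  0.00753413 -0.03639863]
```

View pics/w4.png

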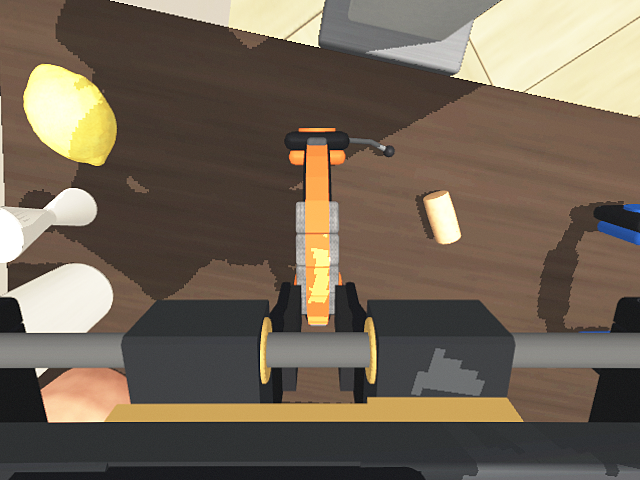

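View pics/s4.png

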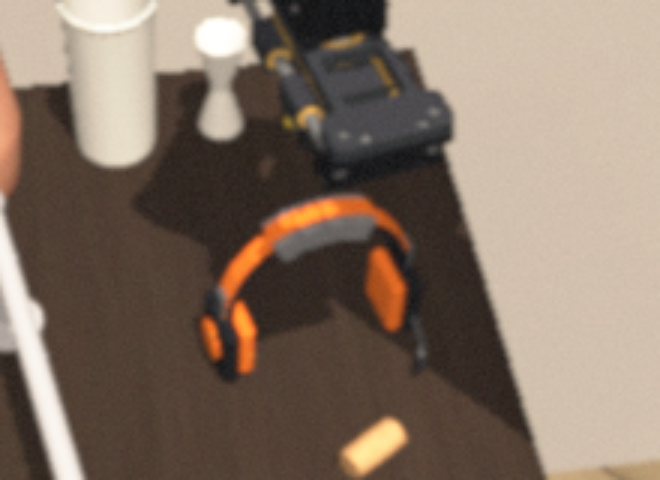

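The fingers are slower than I allowed for, so the lift started before they shut. The headset has not moved. I'll reopen above it, go back down and give them time to close.

{"method": "apply_moves", "body": {"motion": "0 0 0 0 0 0 0.065; 0 0 0 0 0 0 0.065; 0 0 0 0 0 0 0.065; 0 0 0 0 0 0 0.065; -0.001 0 0 0 0 0 0.065; -0.001 0 0 0 0 0 0.065; -0.001 0 0.02 0 0 0 0.065; -0.001 0 0.03 0 0 0 0.065"}}

```text
time_s: 6.95
position: [0.4434, -0.1237, 0.1258]
tcp_rot: [[-0.981, -0.196, -0.001], [-0.196, 0.981, 0.001], [0.001, 0.001, -1.0]]
force: [0.5, 1.3, 0.1]
opening: 0.746
```

{"method": "apply_moves", "body": {"motion": "0 0 0 0 0 0 0.01; 0 0 0 0 0 0 0.01; 0 0 0 0 0 0 0.01; 0 0 0 0 0 0 0.01; 0 0 0 0 0 0 0.01; 0 0 0 0 0 0 0.01; 0 0 0 0 0 0 0.01; 0 0 0 0 0 0 0.01"}}

```text
time_s: 7.95
position: [0.4437, -0.1239, 0.1264]
tcp_rot: [[-0.981, -0.196, -0.0], [-0.196, 0.981, 0.0], [0.0, 0.0, -1.0]]
force: [0.6, -0.9, 0.8]
opening: 0.118
```

```bash
python3 - <<'E'
from h import *
s=bot.read_state();print(s["opening"]*.087,s["force"],s["position"],s["time_s"])
E
```

```text
0.010224546137694634 [ 0.61819937 -0.90405239  0.76868183] [ 0.44373115 -0.12393708  0.12643381] 7.95
```

```bash
python3 - <<'E'
from h import *
im=bot.capture("wrist");cv2.imwrite("pics/w5.png",im[:,:,::-1])
im=bot.capture("scene");cv2.imwrite("pics/s5.png",cv2.resize(im[120:280,260:480,::-1],None,fx=3,fy=3))
im=bot.capture("top");cv2.imwrite("pics/t5.png",cv2.resize(im[230:370,300:450,::-1],None,fx=4,fy=4))
E
```

```text
(no output)
```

View pics/w5.png

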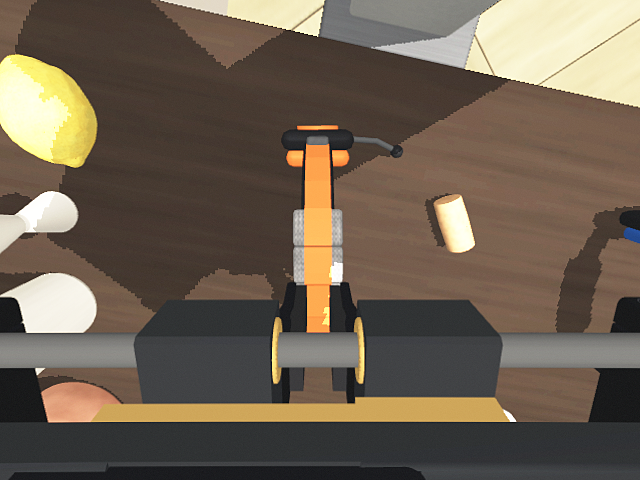

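View pics/s5.png

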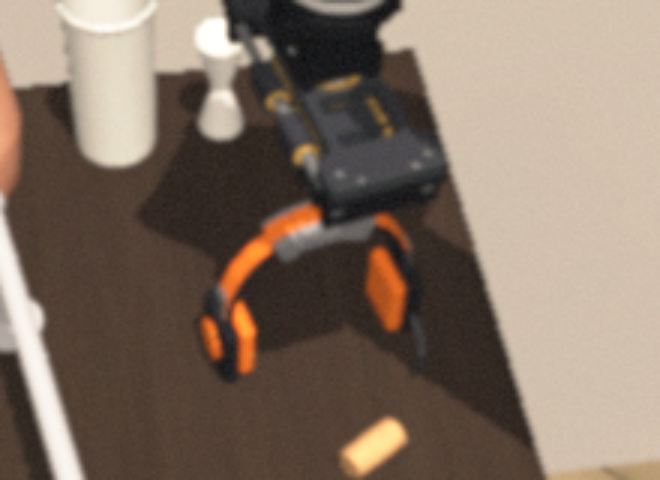

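View pics/t5.png

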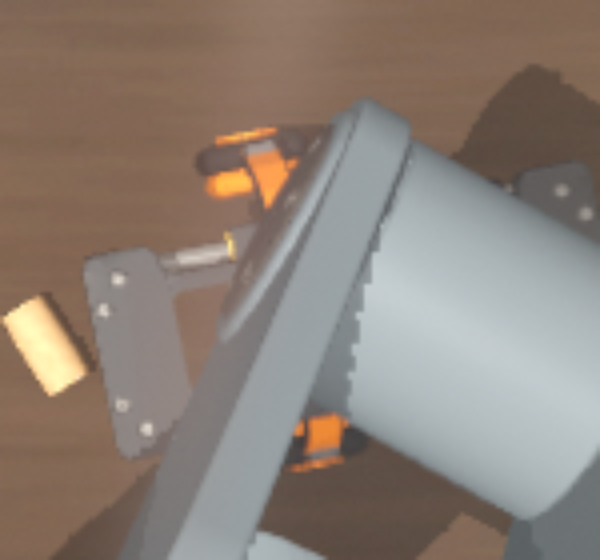

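```bash
python3 - <<'E'
import cv2
for n in("w3","w4","w5"):
  t=cv2.imread(f"pics/{n}.png")
  cv2.imwrite(f"pics/{n}d.png",cv2.resize(t[240:420,180:460],None,fx=2.8,fy=2.8,interpolation=2))
from h import *
s=bot.read_state();P=np.array(s["position"]);R=np.array(s["tcp_rot"])
for off in [(0,.005,0),(0,-.005,0),(0.0095,.005,0),(0,.005,-.0187),(0.0095,.005,-.0187),(0.0095,.013,0),(-.0095,.005,0)]:
  print(off,proj("wrist",P+R@np.array(off)), )
E
```

```text
(0, 0.005, 0) [326.62811639 275.62149858]
(0, -0.005, 0) [308.56639012 275.63242395]
(0.0095, 0.005, 0) [326.73529146 259.41324751]
(0, 0.005, -0.0187) [327.46953474 289.38115319]
(0.0095, 0.005, -0.0187) [327.59866395 271.8352025 ]
(0.0095, 0.013, 0) [341.3746583  259.40487448]
(-0.0095, 0.005, 0) [326.52393086 291.41723889]
```

View pics/w5d.png

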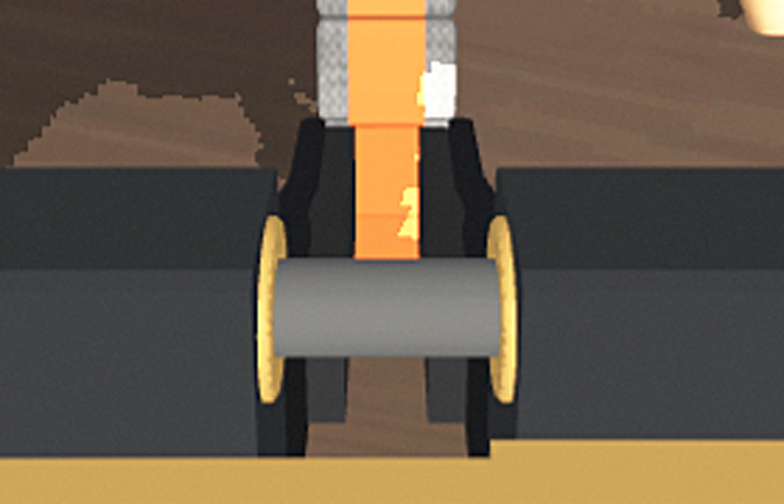

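View pics/w3d.png

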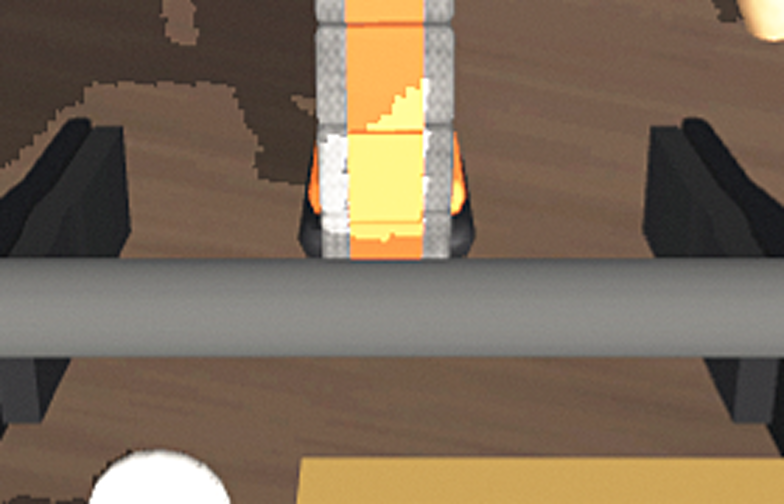

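Closing with the TCP at z = 0.126 met nothing: the fingers went right down to 10 mm. In the wrist picture the finger gap measures 2.16 px/mm against 1.91 px/mm for the pad top, so the real fingertips sit about 23 mm above the pad top. That is roughly 35 mm behind the reported TCP, so I'll go by vision. I'll open, descend in part, and re-measure.

{"method": "apply_moves", "body": {"motion": "0 0 0 0 0 0 0.06; 0 0 0 0 0 0 0.06; 0 0 0 0 0 0 0.06; 0 0 0 0 0 0 0.06; 0 0 0 0 0 0 0.06; 0 0 0 0 0 0 0.06; 0 0 0.008 0 0 0 0.06; 0 0 0.015 0 0 0 0.06"}}

```text
time_s: 9.1
position: [0.4436, -0.1239, 0.1109]
tcp_rot: [[-0.981, -0.196, -0.0], [-0.196, 0.981, 0.0], [0.0, 0.0, -1.0]]
force: [0.6, -0.1, -0.4]
opening: 0.686
```

```bash
python3 - <<'E'
from h import *
s=bot.read_state();print(s["opening"]*.087,s["force"],s["position"],s["time_s"])
im=bot.capture("wrist");cv2.imwrite("pics/w6.png",im[:,:,::-1])
cv2.imwrite("pics/w6d.png",cv2.resize(im[200:400,180:460,::-1],None,fx=2.8,fy=2.8,interpolation=2))
im=bot.capture("scene");cv2.imwrite("pics/s6.png",cv2.resize(im[120:280,260:480,::-1],None,fx=3,fy=3))
P=np.array(s["position"]);print(proj("scene",P),proj("scene",P+[0,0,.035]),proj("scene",P+[0,0,.07]))
E
```

```text
0.05970030207852268 [ 0.61052585 -0.10120684 -0.44980157] [ 0.44357644 -0.12386627  0.11086079] 9.1
[364.26719751 199.71373138] [365.19288159 188.48931022] [366.16876856 176.64993947]
```

View pics/w6d.png

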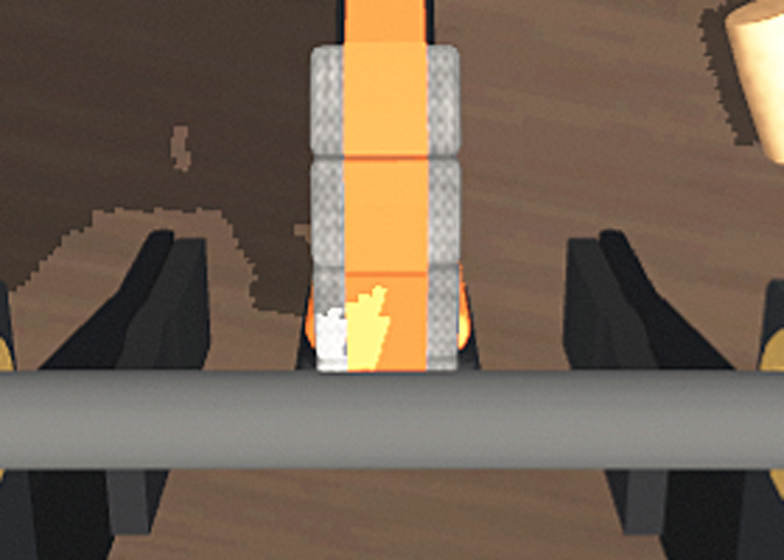

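View pics/s6.png

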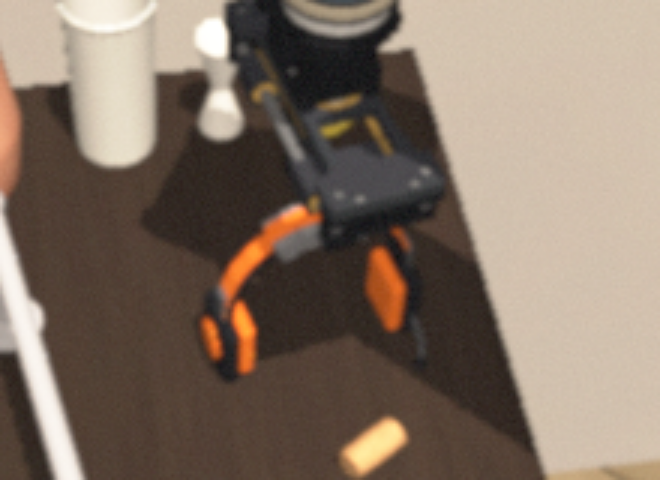

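The finger tips are now about 6–10 mm above the pad top, the pad is centred between them, and contact force is zero. Another 18 mm down puts the tips about 10 mm below the pad top. I'll go down and close.

{"method": "apply_moves", "body": {"motion": "0 0 0.008 0 0 0 0.06; 0 0 0.018 0 0 0 0.06; 0 0 0.018 0 0 0 0.06; 0 0 0.018 0 0 0 0.01; 0 0 0.018 0 0 0 0.01; 0 0 0.018 0 0 0 0.01; 0 0 0.018 0 0 0 0.01; 0 0 0.018 0 0 0 0.01"}}

```text
time_s: 10.2
position: [0.4438, -0.124, 0.0936]
tcp_rot: [[-0.98, -0.197, 0.0], [-0.197, 0.98, -0.0], [-0.0, -0.0, -1.0]]
force: [0.7, 0.3, 1.1]
opening: 0.292
```

```bash
python3 - <<'E'
from h import *
s=bot.read_state();print(s["opening"]*.087,s["force"],s["position"],s["time_s"])
im=bot.capture("wrist")
cv2.imwrite("pics/w7d.png",cv2.resize(im[200:400,180:460,::-1],None,fx=2.8,fy=2.8,interpolation=2))
E
```

```text
0.025444785315446358 [0.71054659 0.3079719  1.0898247 ] [ 0.44381375 -0.12395832  0.09358027] 10.2
```

View pics/w7d.png

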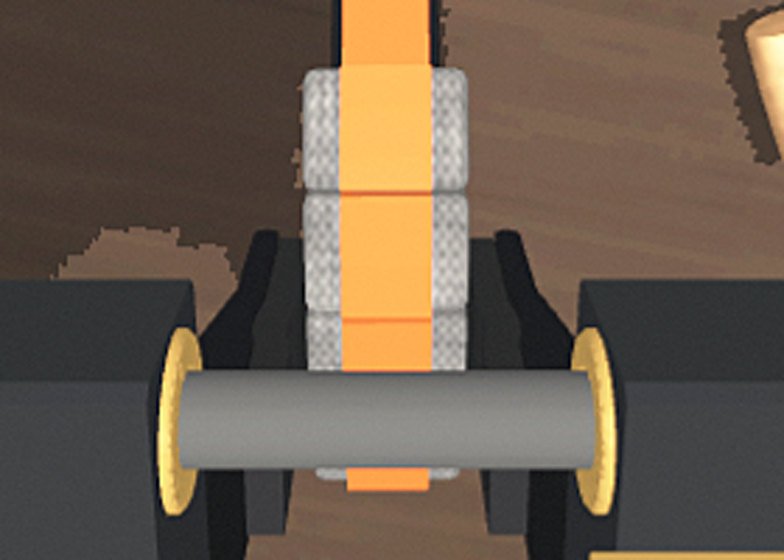

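The grip holds at 25.4 mm, which matches the 26 mm pad. The finger tips flank it in the picture, with its middle seam near the finger centre. Lifting straight up.

{"method": "apply_moves", "body": {"motion": "0 0 -0.003 0 0 0 0.01; 0 0 -0.01 0 0 0 0.01; 0 0 -0.03 0 0 0 0.01; 0 0 -0.06 0 0 0 0.01; 0 0 -0.1 0 0 0 0.01; 0 0 -0.14 0 0 0 0.01; 0 0 -0.17 0 0 0 0.01; 0 0 -0.18 0 0 0 0.01"}}

```text
time_s: 11.25
position: [0.4445, -0.1243, 0.2754]
tcp_rot: [[-0.981, -0.196, 0.004], [-0.196, 0.981, -0.002], [-0.003, -0.003, -1.0]]
force: [-0.4, -1.0, -1.6]
opening: 0.298
```

```bash
python3 - <<'E'
from h import *
s=bot.read_state();print(s["opening"]*.087,s["force"],s["position"],s["time_s"])
im=bot.capture("scene");cv2.imwrite("pics/s8.png",im[:,:,::-1])
# crown offset from tcp at grasp
off=np.array([.4435,-.1236])-[.4438,-.1240]
print(plan([.6427-off[0],-.036-off[1],s["position"][2]],99.3))
E
```

```text
0.025893524183919138 [-0.43485095 -0.98031168 -1.5988031 ] [ 0.44449353 -0.12433841  0.27543792] 11.25
(array([-0.21193329,  0.04719005,  0.000508  ]), array([-0.13968841,  0.1645927 ,  2.03229568]))
```

View pics/s8.png

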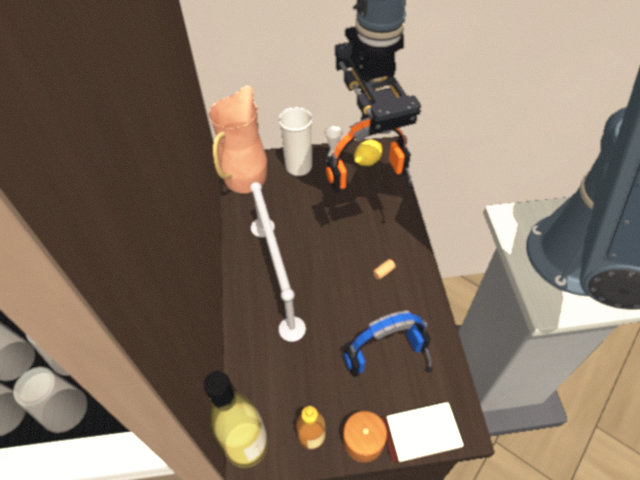

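The headset is held and upright; its crown shows near (370, 125) in the scene view. Its underside is at about z = 0.18, clear of the bar. I'll carry it over the rail.

{"method": "apply_moves", "body": {"motion": "-0.02 0.005 0 0 0 0 0.01; -0.055 0.012 0 0 0 0 0.01; -0.095 0.021 0 0 0 1 0.01; -0.135 0.03 0 0 0 1 0.01; -0.17 0.038 0 0 0 2 0.01; -0.197 0.044 0 0 0 2 0.01; -0.212 0.047 0 0 0 2 0.01; -0.212 0.047 0 0 0 2 0.01"}}

```text
time_s: 12.3
position: [0.6425, -0.0354, 0.2716]
tcp_rot: [[-0.987, -0.163, -0.003], [-0.163, 0.987, 0.001], [0.003, 0.001, -1.0]]
force: [1.1, -0.6, -2.2]
opening: 0.292
```

```bash
python3 - <<'E'
from h import *
s=bot.read_state();print(s["opening"]*.087,s["force"],s["position"],s["time_s"])
im=bot.capture("scene");cv2.imwrite("pics/s9.png",cv2.resize(im[90:340,190:400,::-1],None,fx=2.4,fy=2.4))
im=bot.capture("wrist");cv2.imwrite("pics/w9.png",im[:,:,::-1])
im=bot.capture("top");cv2.imwrite("pics/t9.png",cv2.resize(im[120:320,200:460,::-1],None,fx=3,fy=3))
E
```

```text
0.025414836089791462 [ 1.09902685 -0.60460797 -2.16481029] [ 0.6425453  -0.03541906  0.27158926] 12.3
```

View pics/s9.png

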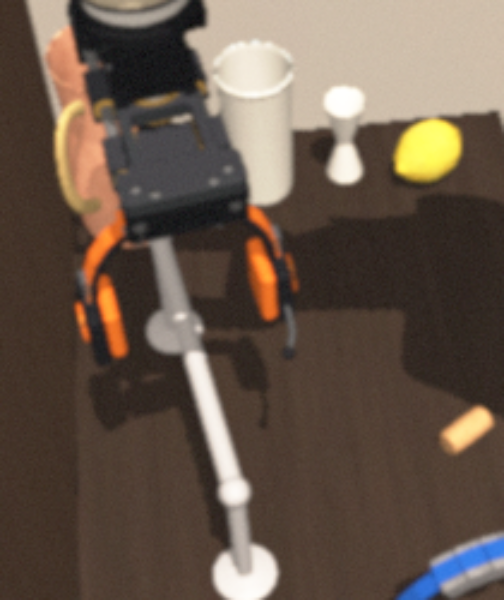

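View pics/w9.png

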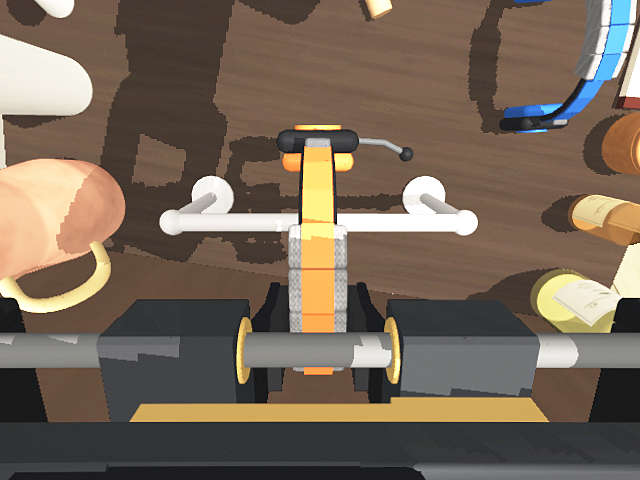

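View pics/t9.png

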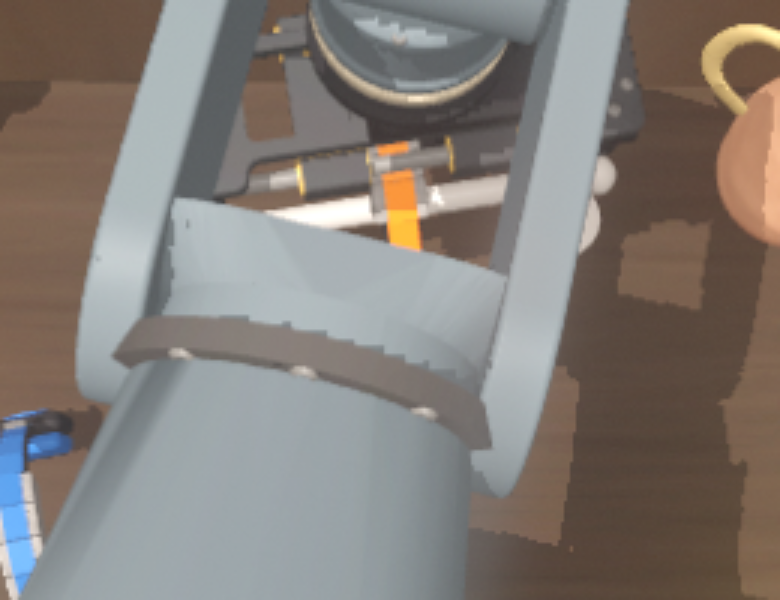

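```bash
python3 - <<'E'
from h import *
s=bot.read_state()
a,b=onz("wrist",(173,222.5),.137),onz("wrist",(467,222.5),.137)
print(a,b,np.linalg.norm(a-b),(a+b)/2,s["position"])
d=b-a;print(np.degrees(np.arctan2(-d[0],d[1])))
print(plan([*((a+b)/2)[:2],.2716],99.3))
E
```

```text
[ 0.66500985 -0.16411369  0.137     ] [0.6225332  0.09656438 0.137     ] 0.2641161107208573 [ 0.64377153 -0.03377466  0.137     ] [ 0.64135646 -0.03647028  0.27295548]
9.254822808450772
(array([-0.00282124,  0.00226959,  0.00135124]), array([ 0.01941721, -0.10177506, -0.00284264]))
```

The wrist view shows both rail balls, at (173, 222) and (467, 222). They place the rail's middle at (0.644, -0.034), with a yaw of 9.25° and a 264 mm length, within about 2 mm of my first estimate. Lowering to just above contact.

{"method": "apply_moves", "body": {"motion": "-0.002 0 0.015 0 0 0 0.01; -0.002 0 0.04 0 0 0 0.01; -0.002 0 0.07 0 0 0 0.01; -0.002 0 0.1 0 0 0 0.01; -0.002 0 0.125 0 0 0 0.01; -0.002 0 0.14 0 0 0 0.01; -0.002 0 0.147 0 0 0 0.01; -0.002 0 0.147 0 0 0 0.01"}}

```text
time_s: 13.45
position: [0.6444, -0.036, 0.1265]
tcp_rot: [[-0.987, -0.162, 0.0], [-0.162, 0.987, -0.0], [-0.0, -0.0, -1.0]]
force: [-0.8, -0.3, -2.7]
opening: 0.295
```

```bash
python3 - <<'E'
from h import *
s=bot.read_state();print(s["opening"]*.087,s["force"],s["moment"],s["position"],s["time_s"])
im=bot.capture("scene");cv2.imwrite("pics/s10.png",cv2.resize(im[120:340,190:360,::-1],None,fx=2.7,fy=2.7))
im=bot.capture("wrist");cv2.imwrite("pics/w10.png",im[:,:,::-1])
E
```

```text
0.025670291872248126 [-0.79731572 -0.33200798 -2.67347039] [ 0.03118047 -0.00605251 -0.00965587] [ 0.64441206 -0.03604486  0.1264651 ] 13.45
```

View pics/s10.png

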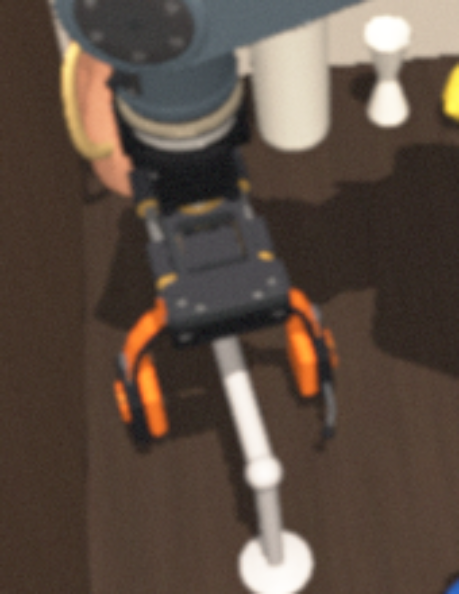

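View pics/w10.png

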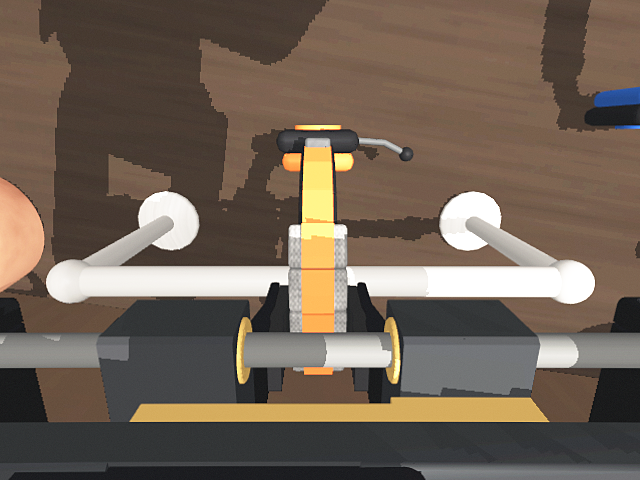

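```bash
python3 - <<'E'
from h import *
s=bot.read_state()
a,b=onz("wrist",(68,281),.137),onz("wrist",(574,281),.137)
print(a,b,np.linalg.norm(a-b),(a+b)/2,s["position"])
print(plan([*((a+b)/2)[:2],.12],99.25))
P=np.array(s["position"]);print(proj("wrist",P+[0,0,.045]))
E
```

```text
[ 0.66555822 -0.16609914  0.137     ] [0.62244354 0.09705493 0.137     ] 0.26666260436446687 [ 0.64400088 -0.0345221   0.137     ] [ 0.64516063 -0.03609303  0.12743014]
(array([0.00090399, 0.00174399, 0.00742706]), array([-0.04536935,  0.1089787 ,  0.07571342]))
[317.48766817 313.94602533]
```

The bar (y about 281 px) lies directly under the crown, and x agrees within 1 mm. Lowering the last millimetres to contact.

{"method": "apply_moves", "body": {"motion": "0.001 0 0.002 0 0 0 0.01; 0.001 0 0.003 0 0 0 0.01; 0.001 0 0.004 0 0 0 0.01; 0.001 0 0.005 0 0 0 0.01; 0.001 0 0.006 0 0 0 0.01; 0.001 0 0.0065 0 0 0 0.01; 0.001 0 0.007 0 0 0 0.01; 0.001 0 0.007 0 0 0 0.01"}}

```text
time_s: 14.55
position: [0.6434, -0.0361, 0.1199]
tcp_rot: [[-0.987, -0.162, 0.0], [-0.162, 0.987, -0.0], [-0.0, -0.0, -1.0]]
force: [-1.6, -0.1, 1.2]
opening: 0.296
```

The force went from -2.7 to +1.2 N at exactly the expected height, so the pad is resting on the bar. Releasing, then rising straight up.

{"method": "apply_moves", "body": {"motion": "0 0 0 0 0 0 0.03; 0 0 0 0 0 0 0.034; 0 0 0 0 0 0 0.04; 0 0 0 0 0 0 0.055; 0 0 0 0 0 0 0.06; 0 0 0 0 0 0 0.06; 0 0 0 0 0 0 0.06; 0 0 -0.005 0 0 0 0.06"}}

```text
time_s: 15.55
position: [0.643, -0.036, 0.1242]
tcp_rot: [[-0.987, -0.162, -0.001], [-0.162, 0.987, 0.0], [0.001, 0.0, -1.0]]
force: [-1.2, 0.2, -0.4]
opening: 0.688
```

```bash
python3 - <<'E'
from h import *
s=bot.read_state();print(s["opening"]*.087,s["force"],s["position"],s["time_s"])
im=bot.capture("wrist");cv2.imwrite("pics/w11.png",im[:,:,::-1])
E
```

```text
0.0598919878138122 [-1.17281043  0.18716198 -0.41858074] [ 0.64297699 -0.03598949  0.12421351] 15.55
```

View pics/w11.png

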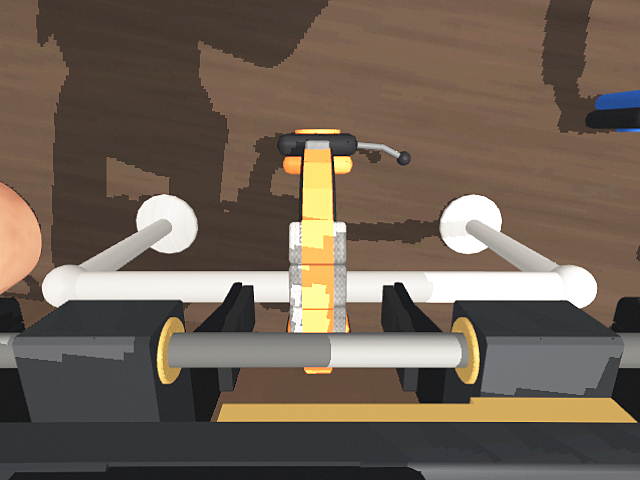

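The headset stays on the bar with the fingers open and clear of it. I'll retreat up, then back towards the robot.

{"method": "apply_moves", "body": {"motion": "0 0 -0.015 0 0 0 0.06; 0 0 -0.04 0 0 0 0.06; 0 0 -0.08 0 0 0 0.06; 0 0 -0.12 0 0 0 0.06; 0 0 -0.16 0 0 0 0.06; 0.03 0 -0.18 0 0 0 0.06; 0.08 0 -0.18 0 0 0 0.06; 0.12 0 -0.18 0 0 0 0.06"}}

```text
time_s: 16.6
position: [0.5235, -0.0556, 0.306]
tcp_rot: [[-0.987, -0.162, 0.002], [-0.162, 0.987, -0.001], [-0.002, -0.001, -1.0]]
force: [-0.0, -0.2, -0.2]
opening: 0.69
```

{"method": "apply_moves", "body": {"motion": "0.03 0 -0.01 0 0 0 0.06; 0.06 0 -0.02 0 0 0 0.06; 0.09 0.04 -0.03 0 0 0 0.06; 0.1 0.09 -0.03 0 0 0 0.06; 0.1 0.14 -0.03 0 0 0 0.06; 0.1 0.18 -0.03 0 0 0 0.06; 0.1 0.21 -0.03 0 0 0 0.06; 0.1 0.22 -0.03 0 0 0 0.06"}}

```text
time_s: 17.6
position: [0.3902, 0.1466, 0.3355]
tcp_rot: [[-0.986, -0.165, 0.002], [-0.165, 0.986, 0.0], [-0.002, -0.0, -1.0]]
force: [-0.5, -1.1, -0.5]
opening: 0.685
```

```bash
python3 - <<'E'
from h import *
s=bot.read_state();print(s["opening"]*.087,s["force"],s["position"],s["time_s"])
for c in("scene","top"):
  im=bot.capture(c);cv2.imwrite(f"pics/{c}12.png",im[:,:,::-1])
  for n in ["orange_headset_crown","blue_headset_crown","rail_mid"]:
        print(c,n,[(np.round(d["point"],4).tolist(),round(d["p"],2)) for d in bot.find_in(n,c)])
im=cv2.imread("pics/scene12.png");cv2.imwrite("pics/s12c.png",cv2.resize(im[150:340,200:350],None,fx=3,fy=3,interpolation=2))
im=cv2.imread("pics/top12.png");cv2.imwrite("pics/t12c.png",cv2.resize(im[130:250,230:420],None,fx=4,fy=4,interpolation=2))
E
```

```text
0.059589660007322284 [-0.48368111 -1.0949105  -0.53705966] [0.39021115 0.14658711 0.33546816] 17.6
scene orange_headset_crown [([0.6459, -0.0274, 0.1162], 0.87)]
scene blue_headset_crown [([0.4575, 0.1778, 0.0906], 0.79)]
scene rail_mid [([0.6315, 0.0684, 0.1358], 0.71)]
top orange_headset_crown [([0.6323, -0.0345, 0.1396], 0.89)]
top blue_headset_crown [([0.4795, 0.1704, 0.1326], 0.57)]
top rail_mid [([0.6398, -0.0229, 0.138], 0.96)]
```

View pics/s12c.png

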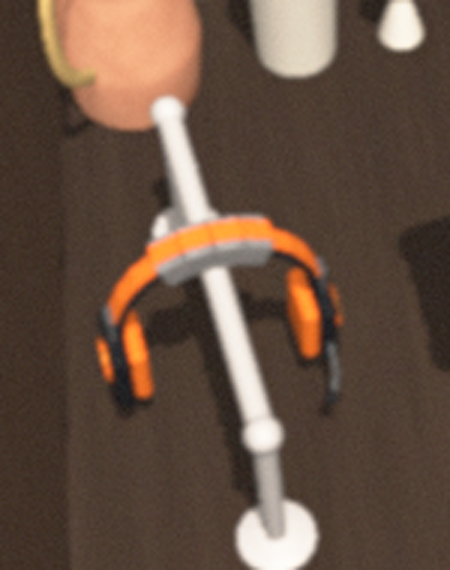

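View pics/t12c.png

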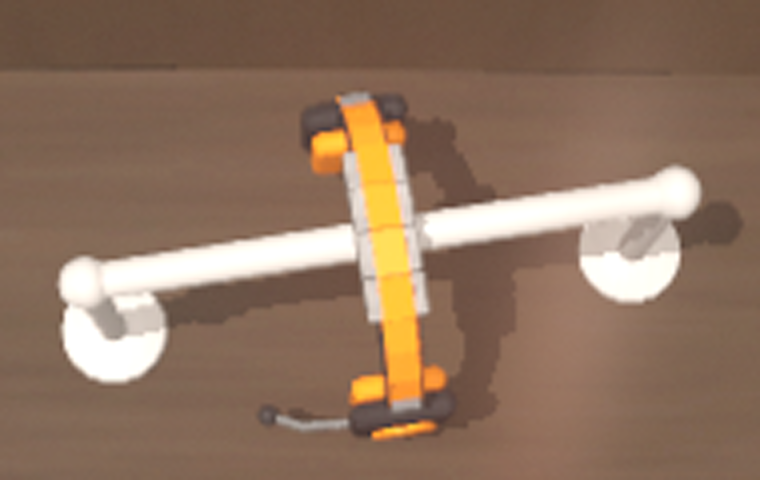

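```bash
python3 - <<'E'
from h import *
t=("top",crop((389,230),4,(230,130)));s=("scene",crop((210,236),3,(200,150)))
p,g=tri(t,s);print("top of crown",p,g, onz(*t,.165))
m=np.array([.6435,-.035]);a=np.radians(9.25);x=np.array([np.cos(a),np.sin(a)]);y=np.array([-np.sin(a),np.cos(a)])
for q in(p,onz(*t,.165)): print("rail frame",(q[:2]-m)@x,(q[:2]-m)@y,q[2]-.010-.137)
A=cv2.imread("pics/top12.png").astype(int);B=bot.capture("top")[:,:,::-1].astype(int)
A2=cv2.imread("pics/scene12.png").astype(int);B2=bot.capture("scene")[:,:,::-1].astype(int)
print(abs(A-B)[130:250,230:420].mean(),abs(A2-B2)[150:340,200:350].mean())
S=cv2.imread("pics/scene0.png").astype(int);print("blue diff",abs(S-B2)[300:385,335:440].mean(),abs(A2-B2)[300:385,335:440].mean())
cv2.imwrite("pics/s13.png",B2)
E
```

```text
top of crown [ 0.64091703 -0.03761997  0.16302478] 0.00312324371255684 [ 0.64207127 -0.0378967   0.165     ]
rail frame -0.002970519607641076 -0.002170713196948312 0.016024778749486657
rail frame -0.0018757757164436395 -0.0026293728779206984 0.018000000000000016
0.6893859649122807 2.391485380116959
blue diff 5.824463118580765 2.45796451914099[ WARN:0@2.712] global loadsave.cpp:1063 imwrite_ Unsupported depth image for selected encoder is fallbacked to CV_8U.
```

View pics/s13.png

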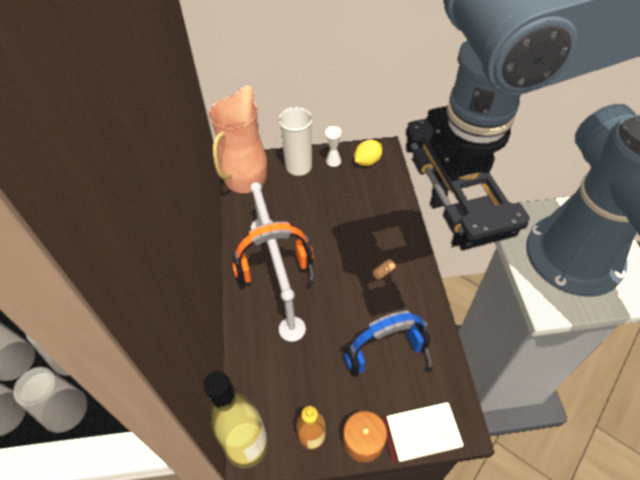

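{"method": "apply_moves", "body": {"motion": "0 0 0 0 0 0 0.06; 0 0 0 0 0 0 0.06; 0 0 0 0 0 0 0.06; 0 0 0 0 0 0 0.06; 0 0 0 0 0 0 0.06; 0 0 0 0 0 0 0.06; 0 0 0 0 0 0 0.06; 0 0 0 0 0 0 0.06"}}

```text
time_s: 19.1
position: [0.3906, 0.1454, 0.3344]
tcp_rot: [[-0.987, -0.162, -0.0], [-0.162, 0.987, 0.0], [0.0, 0.0, -1.0]]
force: [-0.6, 0.2, 0.3]
opening: 0.691
```

```bash
python3 - <<'E'
from h import *
A=cv2.imread("pics/top12.png").astype(int);B=bot.capture("top")[:,:,::-1].astype(int)
A2=cv2.imread("pics/scene12.png").astype(int);B2=bot.capture("scene")[:,:,::-1].astype(int)
print(abs(A-B)[130:250,230:420].mean(),abs(A2-B2)[150:340,200:350].mean(),abs(A-B)[130:250,230:420].max())
print(bot.read_state()["time_s"],bot.hand_in())
E
```

```text
0.6850146198830409 2.331251461988304 5
the job is handed in; nothing more can be done
19.2 None
```

The orange-trimmed headset is hanging on the rail by its crown pad, one ear cup on each side. I let go, backed the arm away and handed the job in at 19.2 s.

**Last checks**
- **Position:** the crown is about 2–3 mm off the bar sideways, about 2 mm from the middle along it, and 16 mm above its axis by triangulation (the text gives 18). The band looks square and upright in both views; I did not measure the tilt.
- **At rest:** pictures taken just over a second apart show no movement beyond camera noise.
- **Blue headset:** by eye it stands at the same pixels in the scene picture as at the start. The network's last top-view report put it about 35 mm away, with a low p of 0.57. The arm was then close to that line of sight. The scene-view report agreed with the start within 1 mm, so I set the top-view one aside.
- **Robot:** it was clear of everything.

**What went wrong or disagreed**
- **First grasp:** I closed and lifted before the slow fingers had shut, so the gripper came up empty. The headset did not move.
- **Second grasp:** the fingers closed to 10 mm on nothing. The wrist picture showed the real fingertips about 34 mm behind the reported TCP. I went 33 mm lower by vision, and the fingers then stopped on the pad at 25.4 mm.
- **Camera heights:** heights from the fixed cameras read about 4 mm high at first. Two wrist views gave heights that agreed with the text.

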